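Lock the clamp of the rose-gold watch-case holder

TASK

On the watchmaker's bench, clamp the rose-gold watch case: on the holder that has this case in its nest, press the sprung black pad fully down into the blue housing and, keeping it down, slide the orange keeper fully away from the watch case so that it traps the plunger and the pad stays down when you let go. Do not touch the other holder, the one with the steel case.

Things in the scene. Friction and masses are not known exactly. Their poses are not given: they have to be found in the camera images.
- gold_holder: Fixed holder to lock: plate 190 x 80 x 12, blue housing 36 high, rose-gold watch case (diameter 42, centre at x -85) on a black nest. Origin on the bench below the rear face of the orange crossbar (keeper at 0); z up, x the way the keeper slides, away from the case. In mm here: plate x -115 to 75; black press pad x -40 to 18, y -11 to 11, top 64 high when up; press at x about -22, y 0.
- gold_plunger (a joint): Pad with its steel clamp arm (top 63 high, from the pad back over the case), pressed straight down, in m: 0 up, 0.014 at its stop. The spring resists with 4 N (up) to 11 N (stop) and lifts the pad at once when let go. From 0.011 down the keeper can pass over the steel nose at the plunger's far end; trapped and let go, the pad stays near 0.010.
- gold_keeper (a joint): Orange keeper's slide along the holder's x, m: starts 0 to 0.003, stop 0.022; 2 N friction, stays put. With the pad up the nose stops it at 0.004; from 0.012 it traps. Handle: arch over the pad, crossbar 51 wide, x 0 to 8 mm (at 0), z 68 to 80; push its rear face with the fingers that hold the pad down, sliding along the pad. Runners beside the pad are 43 high, tongue ahead 48.
- steel_holder: The other holder, not to be touched: same frame, sizes, colours and mechanism, but with a steel-grey watch case in its nest.

How it is judged:
On the way:
1. the rose-gold holder's pad is pressed down with the keeper still back (value of joint gold_plunger above 0.01 m and value of joint gold_keeper below 0.008 m), for 0.05 s.
At the end, for the whole second after the job is handed in: The rose-gold holder's pad stays down by itself (at least 7.5 mm below its top position, at rest), trapped by its keeper, which has slid at least 12 mm (value of joint gold_plunger above 0.0075 m and value of joint gold_keeper above 0.012 m and velocity of joint gold_plunger between -0.005 and 0.005 m/s); the robot touches nothing.
It fails at once if the holder with the steel case is touched (more than 1 N) (contact force between any of the arm, the fingers and steel_holder above 1 N).
It also fails if it takes over 32 s, if anything falls off the work surface, if the arm or the gripper's body presses on something with over 40 N, if the wrist force passes 120 N, or if a joint passes its speed limit or range.

ROBOT

A 6-joint arm with a two-finger parallel gripper is mounted at the origin on the work surface. World frame = base frame: x ahead of the robot, y to its left, z up, the work surface at z = 0. Lengths are in m, angles in rad, forces in N, time in s.
With the tool pointing down it reaches from about 0.275 to 0.975 m from the base axis. Payload 8.4 kg.
Tool frame: the origin (TCP) lies midway between the tips of the shut fingers; the grasp point (between the pads) lies bot.tcp_to_grasp behind it (bot.tcp_to_grasp is the distance from the TCP to the grasp point, in m); x points along the fingers, y is the direction in which the jaws open and shut, and the axes are right-handed (so a half turn about x gives the same grasp; the last joint's range is limited). The gripper opens to 92 mm and grips with 3 to 60 N. Pads are 20 mm wide; open, the fingers measure 128 mm over their backs; the gripper's body (75 mm by 189 mm) begins 69 mm behind the grasp point.
Start: joints at [-1.303, 0.353, 1.633, -0, 1.155, -0.002], TCP at [0.167, -0.602, 0.185] pointing down, gripper open.
Joint ranges: [-2.63, 2.63], [-0.92, 2.1], [0.06, 2.66], [-1.3, 4.44], [0, 2.69], [-3.02, 3.02]. Speed limits (rad/s): [2.22, 2.22, 2.79, 3.14, 3.14, 3.14].

INTERFACE

Orientations are given as a unit quaternion [x, y, z, w].
In Python, from workcell import bot gives the robot as it stands.
- The arm moves only by the tool play_rows, never from a script. Its argument "steps" is a list of rows, each a list of 3 entries, a list of its own where there are three numbers: the turn, a rotation vector about the tool's x, y, z in rad, then the shift along the tool's x, y, z in cm, then the closure, from -1 (fully open) to 1 (shut), so that 0 is half open. In form: [[[rx, ry, rz], [tx, ty, tz], jaw], ...]. A call has 1 to 20 rows; each row is the pose to reach, as a shift and turn from the pose commanded when the call began, along the tool's axes at that moment; what a row does not reach only later rows make up. A row lasts 1/12 s, in which the tool goes at most 41.7 mm and 7.16 degrees, less where a joint would pass 70% of its speed; a pose out of reach is approached as far as the arm can. A call with a gripper value outside its range is refused whole. The fingers move at their own pace and stop on an object; the grip force is fixed at half the most. Time passes only in rows, so rows that repeat a pose let the fingers close. It gives the time, the measured TCP pose, the force and the opening at its end, in the units of the state.
- bot.observe(): the state, without advancing time (a new reading comes with each control period).
- bot.snapshot(name): name is "side" or "top" or "wrist"; returns (picture, depth): 480x640x3 uint8, blue, green, red; 480x640 float32, m along the optical axis (not along the pixel's ray), 0 where there is no reading.
- bot.calibration(name): a dict with "camera_matrix" (3x3 intrinsics, pixels), "cam_to_world" (4x4, takes a point from camera to world coordinates). Camera axes: x right, y down, z forward; pixel columns grow to the right and rows downward; lengths in m; the calibration is good to about 2 mm. A picture is of the moment at which its call begins: read the wrist's pose just before it. calibration takes no time and is no camera call; for the wrist camera it gives the pose at the moment of the call.
- bot.hand_in(): hands the job in, once; it reports no verdict.
Trained networks look in the newest picture that a camera, given by its name, has taken for a name from the list of things; names that differ only in an ending like _2 or _b are one class to them, and where a whole thing is asked for, a point or a joint stands for the part that bears it (a point fixed in the world has none). Each returns a list of dicts, best first, with "score" (0 to 1); they miss things now and then, are a little off and sometimes report something else, mostly with a low value. They report only what shows in the picture. A call takes as long as a camera call.
- bot.look_for(camera, name): "position" ([column, row] in pixels, amid what is visible of it).
- bot.masks_of(camera, name): "pixels" (480x640 bool, what is visible of it) and "position" ([column, row] in pixels, amid what is visible of it).
The state is a dict: "time_s": time; "joint_pos": joint angles; "qvel": joint speeds; "effort": joint torques, N m; "tool_pos": TCP position; "tool_rot": TCP orientation; "ft_force": force on the tool from outside, world axes, zero at the start; "moment": the same for the moment, N m; "width": finger opening in m.
Only numpy, scipy, OpenCV 4.12 (cv2) and the standard library are available. Lean on these libraries where they do the work, as an engineer would, in place of code of your own. Each camera call takes 0.05 s, during which the arm holds its last target.

## Working session

There is one attempt and no reset: what is moved stays moved. The work goes in short steps, Python scripts to look and compute and a tool call to move; the robot and the scene stay as the last step left them, time stands still between calls to the robot, and variables do not carry over. Pictures are saved under pics/ and viewed, and the job is handed in when it is done.

Besides the shell and the picture viewer there is one more tool, called after "Request:" as name([rows], argument=value, ...), one row to a line, values as JSON. play_rows: Moves the arm, as the interface text tells. Its arguments: {"type":"object","properties":{"steps":{"type":"array"}},"required":["steps"]}

```bash
mkdir -p pics; python3 - <<'E'
from workcell import bot
import cv2,numpy as np
s=bot.observe();print({k:np.round(v,4).tolist() for k,v in s.items()}, bot.tcp_to_grasp)
for n in("top","side"):
    p,d=bot.snapshot(n);cv2.imwrite(f"pics/{n}0.png",p);np.savez(f"{n}0.npz",p=p,d=d,**bot.calibration(n))
    for nm in("gold_holder","steel_holder","gold_plunger","gold_keeper"):
        r=bot.look_for(n,nm);print(n,nm,[(np.round(x["position"]).tolist(),round(float(x["score"]),2)) for x in r])
E
```

```text
{'time_s': 0.0, 'joint_pos': [-1.3034, 0.3536, 1.6341, -0.0, 1.1552, -0.0024], 'qvel': [0.0003, -0.0007, 0.0001, 0.0004, 0.0012, 0.0005], 'effort': [-0.0021, -59.3857, -33.4217, 0.0696, 0.0236, -0.0001], 'tool_pos': [0.1665, -0.6019, 0.1839], 'tool_rot': [-0.7006, -0.0955, 0.7007, -0.0946], 'ft_force': [-0.0479, 0.7112, -0.3227], 'moment': [-0.0003, 0.016, -0.0011], 'width': 0.0919} 0.0187
top gold_holder [([184.0, 253.0], 0.86)]
top steel_holder [([433.0, 268.0], 0.88)]
top gold_plunger [([176.0, 246.0], 0.55)]
top gold_keeper [([165.0, 213.0], 0.93)]
side gold_holder [([286.0, 343.0], 0.61)]
side steel_holder [([362.0, 201.0], 0.73)]
side gold_plunger [([279.0, 321.0], 0.73)]
side gold_keeper [([241.0, 328.0], 0.79)]
```

View pics/top0.png

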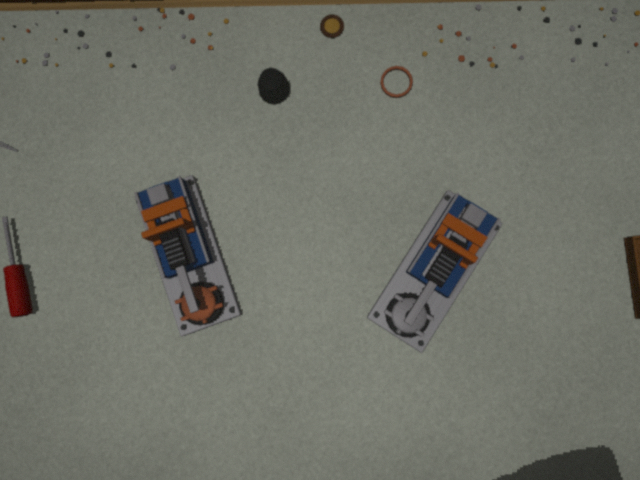

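View pics/side0.png

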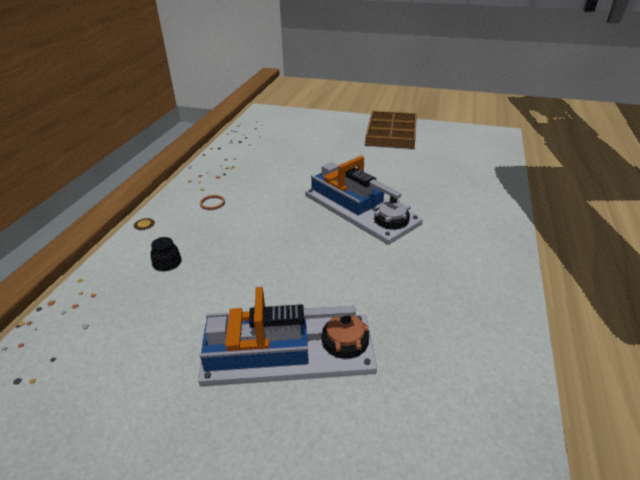

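Top view: the gold case is at (203,303) on the left holder, with its orange crossbar at about (168,230). The steel holder is on the right. Next I localise the gold holder.

```bash
cat > h.py <<'E'
import numpy as np,cv2
def cloud(d,K,T):
    v,u=np.mgrid[:480,:640]
    c=np.stack([(u-K[0,2])/K[0,0]*d,(v-K[1,2])/K[1,1]*d,d],-1)
    return c@T[:3,:3].T+T[:3,3]
E
python3 - <<'E'
from workcell import bot
import cv2,numpy as np
from h import *
f=np.load("top0.npz");P=cloud(f["d"],f["camera_matrix"],f["cam_to_world"]);p=f["p"]
print(f["camera_matrix"][0,0],np.round(f["cam_to_world"],3).tolist())
bg=P[300:380,60:120,2];print("bench z",np.median(bg),bg.std())
m=np.zeros((480,640),bool);m[165:345,125:250]=1
ok=m&(f["d"]>0)&(P[...,2]>0.006)&(P[...,2]<.12)
n,l,st,_=cv2.connectedComponentsWithStats(ok.astype(np.uint8));k=1+np.argmax(st[1:,4]);ok=l==k
xy=P[ok][:,:2].astype(np.float32)
print(ok.sum());r=cv2.minAreaRect(xy*1000);print("rect",r)
pl=ok&(P[...,2]<.018);r2=cv2.minAreaRect(P[pl][:,:2].astype(np.float32)*1000);print("plate",r2)
hsv=cv2.cvtColor(p,cv2.COLOR_BGR2HSV)
org=ok&(hsv[...,0]>5)&(hsv[...,0]<22)&(hsv[...,1]>170)
for nm,mm in(("bar",org&(P[...,2]>.07)),("pad",ok&(hsv[...,2]<80)&(P[...,2]>.055)&(P[...,2]<.07))):
    q=P[mm];print(nm,len(q),q.mean(0),np.median(q[:,2]),cv2.minAreaRect(q[:,:2].astype(np.float32)*1000))
    
# housing blue
b=ok&(hsv[...,0]>95)&(hsv[...,0]<125)&(hsv[...,1]>130)&(P[...,2]>.03);q=P[b];print("blue",len(q),q.mean(0),cv2.minAreaRect(q[:,:2].astype(np.float32)*1000))
cv2.imwrite("pics/crop.png",cv2.resize(p[165:345,125:250],None,fx=4,fy=4)[:600])
E
```

```text
547.9714818371409 [[0.003, -0.996, 0.087, 0.501], [-0.999, 0.001, 0.043, -0.015], [-0.043, -0.087, -0.995, 0.693], [0.0, 0.0, 0.0, 1.0]]
bench z 0.0009140725504784286 0.03731470420705941
9609
rect ((557.0617065429688, 182.7803192138672), (189.74481201171875, 81.0293960571289), 20.014917373657227)
plate ((557.0617065429688, 182.7803192138672), (189.74481201171875, 81.0293960571289), 20.014917373657227)
bar 317 [0.58200371 0.18986566 0.07963067] 0.0799980608416141 ((582.31298828125, 190.72543334960938), (8.387746810913086, 49.573020935058594), 19.63861846923828)
pad 959 [0.55869713 0.18156079 0.063416  ] 0.06392526399589482 ((539.9994506835938, 184.98660278320312), (110.06547546386719, 49.81035232543945), 8.31340503692627)
blue 706 [0.58127442 0.19070193 0.03620518] ((587.829833984375, 195.2958221435547), (110.34932708740234, 52.109458923339844), 20.116300582885742)
```

View pics/crop.png

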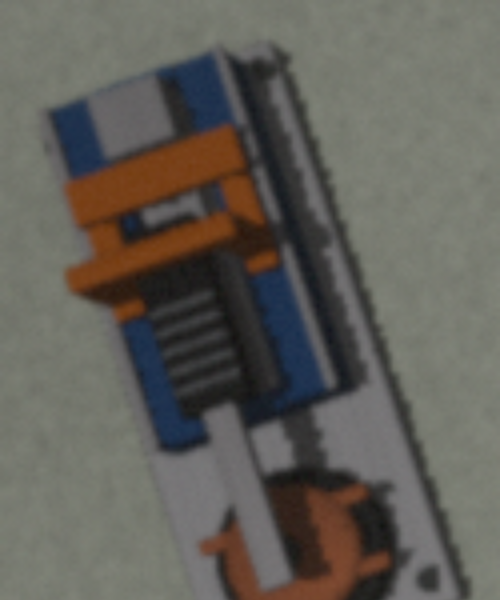

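```bash
cat >> h.py <<'E'
from scipy.spatial.transform import Rotation as R
th=np.radians(20.0); O=np.array([.5759,.1896]); YO=-.0006
def loc(x,y=0):
    y=y+YO
    return O+np.array([x*np.cos(th)-y*np.sin(th),x*np.sin(th)+y*np.cos(th)])
def plan(s,x,y,z):
    A=R.from_quat(s["tool_rot"]);M=A.as_matrix()
    tx=np.array([0,0,-1.]);best=[]
    for sg in(1,-1):
        ty=sg*np.array([-np.sin(th),np.cos(th),0]);B=np.stack([tx,ty,np.cross(tx,ty)],1)
        rv=(A.inv()*R.from_matrix(B)).as_rotvec();best.append(rv)
    t=np.r_[loc(x,y),z]
    d=M.T@(t-s["tool_pos"])*100
    return [np.round(b,4).tolist() for b in best],np.round(d,2).tolist(),M
E
python3 - <<'E'
from workcell import bot
from h import *
s=bot.observe();r=plan(s,-.022,0,.20);print(r[0],r[1]);print(np.round(r[2],3))
c=bot.calibration("wrist")["cam_to_world"];print(np.round(c,3), s["tool_pos"])
E
```

```text
[[3.0624, 0.0001, 0.0], [-0.0792, -0.0, 0.0001]] [-1.54, -65.19, -58.37]
[[-0.     0.267 -0.964]
 [ 0.    -0.964 -0.267]
 [-1.    -0.    -0.   ]]
[[ 0.268 -0.926 -0.267  0.242]
 [-0.964 -0.257 -0.074 -0.581]
 [ 0.     0.277 -0.961  0.385]
 [ 0.     0.     0.     1.   ]] [ 0.16661807 -0.60237468  0.18453794]
```

Request:
play_rows([
  [[0,0,0],[-4,-4,-3],1],
  [[-0.02,0,0],[-4.5,-7,-6],1],
  [[-0.04,0,0],[-4.5,-10,-9],1],
  [[-0.079,0,0],[-4.5,-65.2,-58.4],1],
  [[-0.079,0,0],[-4.5,-65.2,-58.4],1],
  [[-0.079,0,0],[-4.5,-65.2,-58.4],1],
  [[-0.079,0,0],[-4.5,-65.2,-58.4],1],
  [[-0.079,0,0],[-4.5,-65.2,-58.4],1],
  [[-0.079,0,0],[-4.5,-65.2,-58.4],1],
  [[-0.079,0,0],[-4.5,-65.2,-58.4],1],
  [[-0.079,0,0],[-4.5,-65.2,-58.4],1],
  [[-0.079,0,0],[-4.5,-65.2,-58.4],1],
  [[-0.079,0,0],[-4.5,-65.2,-58.4],1],
  [[-0.079,0,0],[-4.5,-65.2,-58.4],1],
  [[-0.079,0,0],[-4.5,-65.2,-58.4],1],
  [[-0.079,0,0],[-4.5,-65.2,-58.4],1],
  [[-0.079,0,0],[-4.5,-65.2,-58.4],1],
  [[-0.079,0,0],[-4.5,-65.2,-58.4],1],
  [[-0.079,0,0],[-4.5,-65.2,-58.4],1],
  [[-0.079,0,0],[-4.5,-65.2,-58.4],1],
])

```text
time_s: 2.17
tool_pos: [0.5325, 0.1361, 0.2296]
tool_rot: [0.697, 0.123, -0.696, 0.123]
ft_force: [-0.4, -1.0, 0.2]
width: 0.0003
```

```bash
python3 - <<'E'
from workcell import bot
from h import *
s=bot.observe();r=plan(s,-.022,0,.20);print(s["time_s"],r[0],r[1],s["qvel"].round(3) if hasattr(s["qvel"],'round') else s["qvel"])
E
```

```text
2.1667 [[-3.1415, 0.0002, -0.0008], [0.0001, -0.0005, -0.0001]] [2.96, -3.48, -3.71] [ 0.717  0.518 -0.642 -0.006  0.115  0.714]
```

Request:
play_rows([
  [[0,0,0],[0,-1,-1],1],
  [[0,0,0],[0,-1,-1],1],
  [[0,0,0],[0,-1,-1],1],
  [[0,0,0],[0,-1,-1],1],
])

```text
time_s: 2.5
tool_pos: [0.5371, 0.1455, 0.2293]
tool_rot: [-0.696, -0.122, 0.697, -0.123]
ft_force: [0.3, -0.3, -0.7]
width: 0.0005
```

```bash
python3 - <<'E'
from workcell import bot
from h import *
s=bot.observe();r=plan(s,-.022,0,.20);print(s["time_s"],r[0],r[1],np.abs(s["qvel"]).max())
c=bot.calibration("wrist");p,d=bot.snapshot("wrist");cv2.imwrite("pics/w1.png",p)
np.savez("w1.npz",p=p,d=d,**c)
P=cloud(d,c["camera_matrix"],c["cam_to_world"])
hsv=cv2.cvtColor(p,cv2.COLOR_BGR2HSV)
org=(hsv[...,0]>5)&(hsv[...,0]<22)&(hsv[...,1]>170)&(P[...,2]>.076)&(P[...,2]<.084)&(d>0)
q=P[org];print(len(q),q.mean(0),cv2.minAreaRect(q[:,:2].astype(np.float32)*1000))
dd=q[:,:2]-O;print("local x",np.percentile(dd@[np.cos(th),np.sin(th)],[2,50,98]),"y",np.percentile(dd@[-np.sin(th),np.cos(th)],[2,50,98]))
E
```

```text
2.5 [[3.1411, -0.0006, -0.0017], [-0.0005, 0.0011, -0.0004]] [2.92, -2.76, -2.96] 0.014382746082134053
849 [0.57350839 0.04250462 0.08030578] ((572.9937744140625, 25.653884887695312), (380.1658630371094, 29.1765079498291), 85.76579284667969)
local x [-0.14558434  0.00436606  0.01182477] y [-0.3176951  -0.02124891  0.02249926]
```

View pics/w1.png

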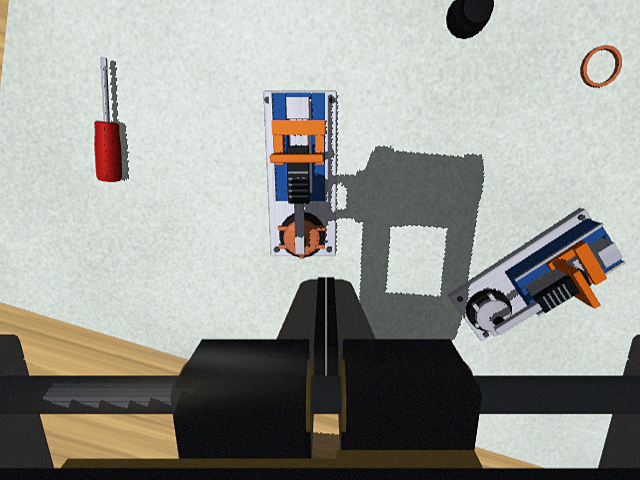

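The gold holder sits upright in the wrist view, with its bar at (298,158), pad at (298,185) and case at (302,235). The steel holder is at the lower right, (540,280). I'll refine the pose using only the gold side.

```bash
python3 - <<'E'
from h import *
f=np.load("w1.npz");p=f["p"];d=f["d"];P=cloud(d,f["camera_matrix"],f["cam_to_world"])
hsv=cv2.cvtColor(p,cv2.COLOR_BGR2HSV);m=np.zeros((480,640),bool);m[80:265,250:345]=1;m&=d>0
def rep(n,mm):
    q=P[mm];dd=q[:,:2]-O;print(n,len(q),np.median(q[:,2]).round(4),"x",np.percentile(dd@[np.cos(th),np.sin(th)],[1,50,99]).round(4),"y",np.percentile(dd@[-np.sin(th),np.cos(th)],[1,50,99]).round(4),cv2.minAreaRect(q[:,:2].astype(np.float32)*1000))
Z=P[...,2]
org=(hsv[...,0]>5)&(hsv[...,0]<22)&(hsv[...,1]>170)
rep("bar",m&org&(Z>.077));rep("all",m&(Z>.006));rep("plate",m&(Z>.009)&(Z<.015))
rep("pad",m&(Z>.0625)&(Z<.067)&(hsv[...,2]<90));print(np.median(Z[20:80,150:400]))
E
```

```text
bar 465 0.0804 x [0.0043 0.0081 0.0119] y [-0.0251 -0.0004  0.0244] ((583.5516967773438, 192.2134246826172), (7.686636447906494, 49.84260559082031), 20.030986785888672)
all 11454 0.0366 x [-0.1092 -0.0067  0.0752] y [-0.0395 -0.0034  0.0387] ((558.8739624023438, 183.27915954589844), (189.3658905029297, 80.23538208007812), 20.022520065307617)
plate 3503 0.0125 x [-0.1118 -0.045   0.0763] y [-0.04   -0.016   0.0394] ((558.88330078125, 183.22967529296875), (189.3826141357422, 80.0901107788086), 19.996713638305664)
pad 1214 0.0645 x [-0.0732 -0.0215  0.0188] y [-0.0108 -0.0006  0.0103] ((541.6088256835938, 177.41900634765625), (110.67003631591797, 21.504011154174805), 19.292694091796875)
0.0012577979544093065
```

Request:
play_rows([
  [[0,0,0],[2,-2.76,-3.05],1],
  [[0,0,0],[5,-2.76,-3.05],1],
  [[0,0,0],[8,-2.76,-3.05],1],
  [[0,0,0],[11,-2.76,-3.05],1],
  [[0,0,0],[13,-2.76,-3.05],1],
  [[0,0,0],[13.4,-2.76,-3.05],1],
  [[0,0,0],[13.4,-2.76,-3.05],1],
  [[0,0,0],[13.4,-2.76,-3.05],1],
  [[0,0,0],[13.4,-2.76,-3.05],1],
])

```text
time_s: 3.3
tool_pos: [0.5584, 0.1829, 0.0974]
tool_rot: [0.697, 0.123, -0.695, 0.122]
ft_force: [0.4, 0.3, 0.5]
width: 0.0007
```

```bash
sed -i 's/O=np.array(\[.5759,.1896\])/O=np.array([.5767,.1899])/' h.py; python3 - <<'E'
from workcell import bot
from h import *
s=bot.observe();r=plan(s,-.022,0,.05);print(s["time_s"],r[0],r[1],s["tool_pos"],s["ft_force"])
for n in("wrist","side"):
    p,d=bot.snapshot(n);cv2.imwrite(f"pics/{n}2.png",p if n=="wrist" else cv2.resize(p[230:430,150:420],None,fx=2.5,fy=2.5))
E
```

```text
3.3 [[3.1406, -0.0002, 0.0045], [-0.001, -0.0029, -0.0001]] [4.74, 0.02, 0.25] [0.55837842 0.18285985 0.09736169] [0.36287545 0.29920279 0.46027369]
```

View pics/wrist2.png

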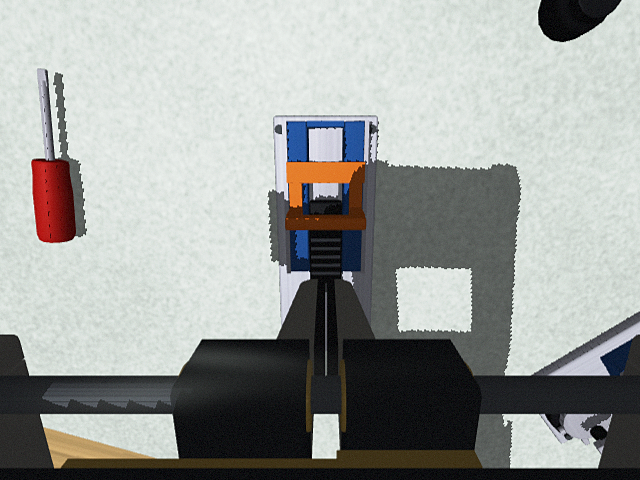

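View pics/side2.png

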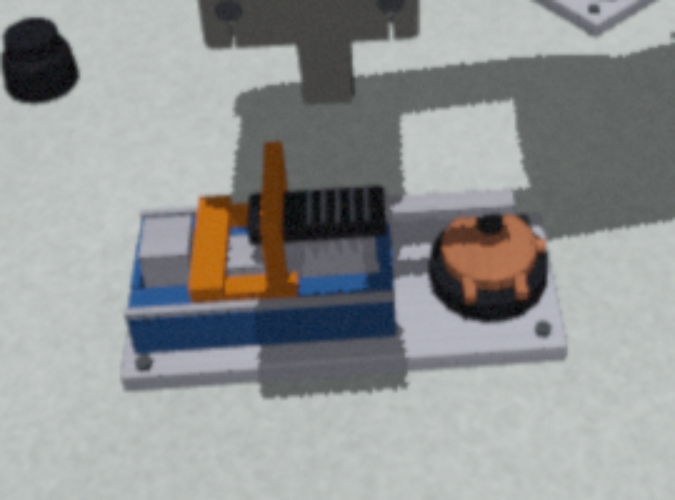

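Fingers are over the pad, behind the bar. Pressing down.

Request:
play_rows([
  [[0,0,0],[1.5,0,0.2],1],
  [[0,0,0],[2.8,0,0.2],1],
  [[0,0,0],[3.3,0,0.2],1],
  [[0,0,0],[3.7,0,0.2],1],
  [[0,0,0],[4.1,0,0.2],1],
  [[0,0,0],[4.5,0,0.2],1],
  [[0,0,0],[4.7,0,0.2],1],
  [[0,0,0],[4.8,0,0.2],1],
  [[0,0,0],[4.9,0,0.2],1],
  [[0,0,0],[4.9,0,0.2],1],
  [[0,0,0],[4.9,0,0.2],1],
])

```text
time_s: 4.32
tool_pos: [0.5553, 0.1824, 0.0466]
tool_rot: [0.696, 0.123, -0.696, 0.123]
ft_force: [-0.1, -0.2, 0.5]
width: 0.0007
```

```bash
python3 - <<'E'
from workcell import bot
from h import *
s=bot.observe();r=plan(s,-.022,0,.05);print(s["time_s"],r[0],r[1],s["tool_pos"],s["ft_force"])
for n in("side",):
    p,d=bot.snapshot(n);cv2.imwrite(f"pics/{n}3.png",p if n=="wrist" else cv2.resize(p[230:430,150:420],None,fx=2.5,fy=2.5))
E
```

```text
4.3167 [[3.1413, -0.0, 0.0004], [-0.0002, -0.0002, -0.0]] [-0.34, 0.08, -0.06] [0.55534009 0.18237145 0.04659501] [-0.09457886 -0.18215509  0.48274118]
```

View pics/side3.png

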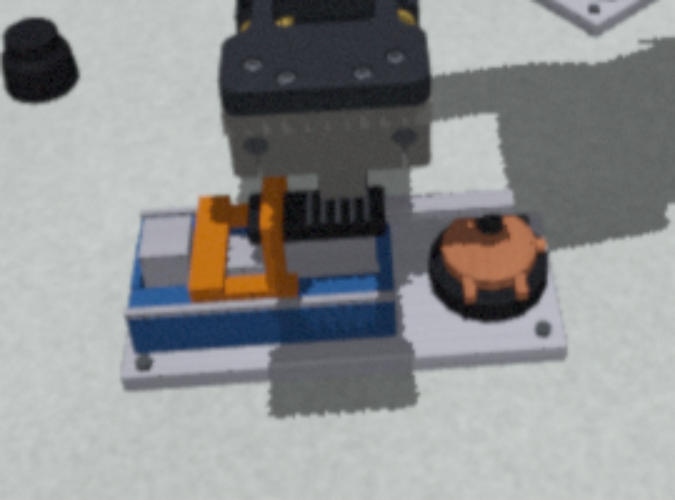

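No contact force although the TCP reads z 0.047, and the pad still looks up. Something disagrees, so I'll check the finger's real position with the camera depth.

```bash
python3 - <<'E'
from workcell import bot
from h import *
s=bot.observe();print(s["time_s"],s["tool_pos"],s["ft_force"],s["joint_pos"])
for n in("side","top"):
    c=bot.calibration(n);p,d=bot.snapshot(n);K,T=c["camera_matrix"],c["cam_to_world"];P=cloud(d,K,T)
    W=np.linalg.inv(T)
    for nm,w in(("tcp",s["tool_pos"]),("padrear",[*loc(-.04),.064]),("padfront",[*loc(.018),.064])):
        q=W[:3,:3]@w+W[:3,3];q=K@q;print(n,nm,(q/q[2])[:2].round(1))
    np.savez(n+"4.npz",p=p,d=d,P=P)
    if n=="side":
        for (u,v) in[(288,282),(288,295),(288,300),(288,304),(288,308),(288,312),(288,318),(288,325),(300,310),(265,318),(270,312)]:
            a=P[v,u]; e=a[:2]-O; print(u,v,"loc",np.round([e@[np.cos(th),np.sin(th)],e@[-np.sin(th),np.cos(th)],a[2]],4),p[v,u])
        cv2.imwrite("pics/s4.png",cv2.resize(p[270:360,220:340],None,fx=6.5,fy=6.5,interpolation=cv2.INTER_NEAREST))
p,d=bot.snapshot("wrist");cv2.imwrite("pics/w4.png",p)
E
```

```text
4.3667 [0.55537617 0.18237023 0.04662843] [ 0.53212303  0.10726728 -0.01373375] [3.14712852e-01 4.54888236e-01 1.83108409e+00 4.01252675e-07
 8.55299616e-01 1.53669547e+00]
side tcp [288.8 322.8]
side padrear [304.3 309.7]
side padfront [249.4 313.2]
288 282 loc [-0.0271  0.0884  0.1836] [69 71 71]
288 295 loc [-0.0264  0.0868  0.1687] [74 75 75]
288 300 loc [-0.024   0.0146  0.0942] [69 72 73]
288 304 loc [-0.0237  0.0144  0.0885] [69 70 73]
288 308 loc [-0.0233  0.0134  0.082 ] [62 65 64]
288 312 loc [-0.0226  0.001   0.0638] [21 19 19]
288 318 loc [-0.0224  0.0091  0.0631] [21 15 10]
288 325 loc [-0.022   0.0125  0.0563] [64 60 59]
300 310 loc [-0.0354 -0.0007  0.0639] [21 15 14]
265 318 loc [0.0014 0.008  0.0642] [21 24 20]
270 312 loc [-0.0036 -0.001   0.0635] [28 23 24]
top tcp [178.3 253.1]
top padrear [179.2 265.6]
top padfront [163.7 219.2]
```

View pics/s4.png

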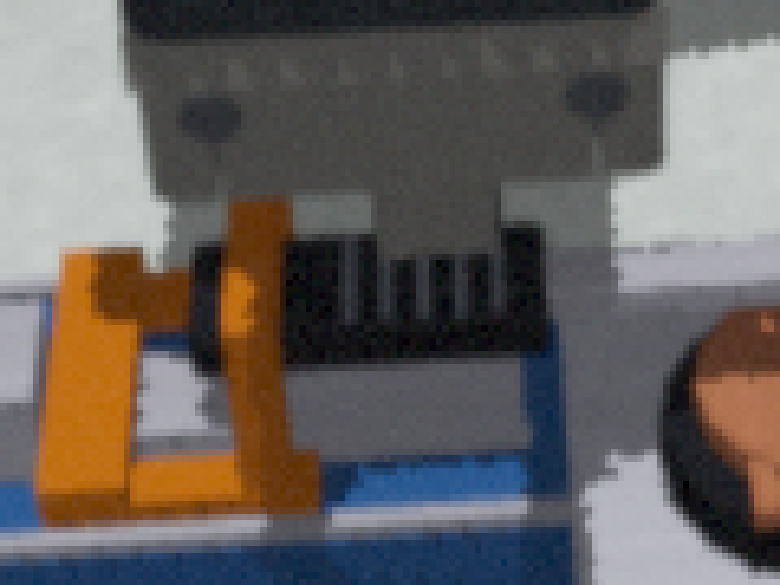

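View pics/w4.png

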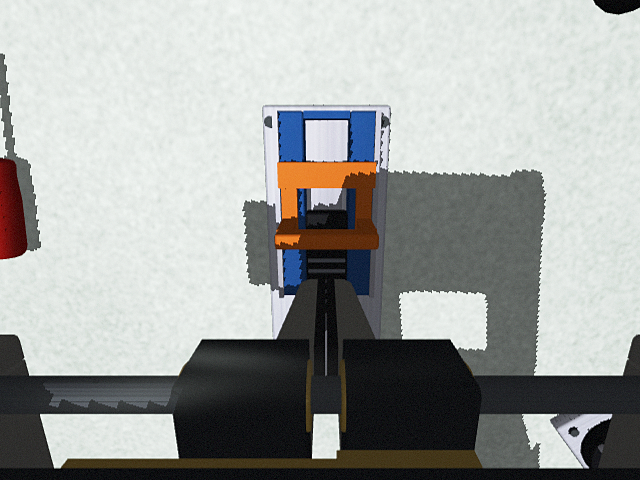

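```bash
python3 - <<'E'
from h import *
f=np.load("w1.npz");d=f["d"];P=cloud(d,f["camera_matrix"],f["cam_to_world"])
print("tool at w1 [0.5371,0.1455,0.2293]")
for v in(276,279,282,285,290,300,320): print(v,[ (P[v,u].round(4).tolist()) for u in(315,335)])
g=np.load("side4.npz");P=g["P"]
for v in range(300,316): print(v,[ (lambda a:np.round([(a[:2]-O)@[np.cos(th),np.sin(th)],(a[:2]-O)@[-np.sin(th),np.cos(th)],a[2]],4).tolist())(P[v,u]) for u in(282,288,294)])
E
```

```text
tool at w1 [0.5371,0.1455,0.2293]
276 [[0.4458, 0.1262, 0.0014], [0.4542, 0.1019, 0.0003]]
279 [[0.5446, 0.1537, 0.2616], [0.5482, 0.1443, 0.262]]
282 [[0.5446, 0.1536, 0.2656], [0.5482, 0.1444, 0.266]]
285 [[0.5451, 0.1536, 0.2702], [0.5477, 0.1443, 0.2686]]
290 [[0.5445, 0.1533, 0.2747], [0.5475, 0.1443, 0.2741]]
300 [[0.5447, 0.153, 0.2856], [0.5488, 0.1452, 0.2881]]
320 [[0.5457, 0.1528, 0.3053], [0.5485, 0.1456, 0.3055]]
300 [[-0.0181, 0.0159, 0.096], [-0.024, 0.0146, 0.0942], [-0.0299, 0.0143, 0.0934]]
301 [[-0.0179, 0.0144, 0.0931], [-0.0239, 0.0153, 0.0935], [-0.0298, 0.0148, 0.0925]]
302 [[-0.0179, 0.0144, 0.0918], [-0.0238, 0.0126, 0.0896], [-0.0298, 0.014, 0.0904]]
303 [[-0.0178, 0.0147, 0.0907], [-0.0237, 0.0148, 0.0903], [-0.0297, 0.0136, 0.0886]]
304 [[-0.0177, 0.0148, 0.0894], [-0.0237, 0.0144, 0.0885], [-0.0297, 0.0145, 0.0881]]
305 [[-0.0176, 0.0147, 0.0879], [-0.0236, 0.015, 0.0877], [-0.0296, 0.0134, 0.0856]]
306 [[-0.0175, 0.015, 0.0868], [-0.0235, 0.0129, 0.0842], [-0.0341, 0.3588, 0.4238]]
307 [[-0.0175, 0.0149, 0.0853], [-0.0235, 0.0147, 0.0847], [-0.0295, 0.0144, 0.0838]]
308 [[-0.0173, 0.0129, 0.082], [-0.0233, 0.0134, 0.082], [-0.0294, 0.0139, 0.0819]]
309 [[-0.0172, 0.014, 0.0816], [-0.0227, -0.005, 0.0622], [-0.0291, -0.0041, 0.0626]]
310 [[-0.0163, -0.0026, 0.0637], [-0.0227, -0.0006, 0.0652], [-0.029, -0.0024, 0.0628]]
311 [[-0.0163, -0.0013, 0.0636], [-0.0227, -0.0, 0.0642], [-0.029, -0.0004, 0.0633]]
312 [[-0.0163, -0.0006, 0.0628], [-0.0226, 0.001, 0.0638], [-0.029, 0.0018, 0.064]]
313 [[-0.0163, 0.0019, 0.0638], [-0.0226, 0.0017, 0.0631], [-0.0289, 0.0029, 0.0637]]
314 [[-0.0163, 0.0047, 0.0651], [-0.0226, 0.0037, 0.0636], [-0.0288, 0.0031, 0.0624]]
315 [[-0.0162, 0.0037, 0.0626], [-0.0225, 0.0047, 0.0631], [-0.0288, 0.006, 0.0638]]
```

Both cameras put the real fingertips about 34 mm above the reported TCP: 0.081 against 0.047 in the side view, 0.261 against 0.229 in the wrist view. The pad is therefore still about 17 mm below the tips. I'll trust the pictures and descend gently on the force reading.

Request:
play_rows([
  [[0,0,0],[0.6,0,0],1],
  [[0,0,0],[1.2,0,0],1],
  [[0,0,0],[1.6,0,0],1],
  [[0,0,0],[1.9,0,0],1],
  [[0,0,0],[2.1,0,0],1],
  [[0,0,0],[2.1,0,0],1],
  [[0,0,0],[2.1,0,0],1],
])

```text
time_s: 5.1
tool_pos: [0.5555, 0.1824, 0.0255]
tool_rot: [0.697, 0.123, -0.696, 0.123]
ft_force: [-1.4, -0.1, 7.9]
width: 0.0001
```

Request:
play_rows([
  [[0,0,0],[0.2,0,0],1],
  [[0,0,0],[0.4,0,0],1],
  [[0,0,0],[0.6,0,0],1],
  [[0,0,0],[0.7,0,0],1],
  [[0,0,0],[0.7,0,0],1],
  [[0,0,0],[0.7,0,0],1],
])

```text
time_s: 5.6
tool_pos: [0.5556, 0.1824, 0.0202]
tool_rot: [0.697, 0.123, -0.696, 0.123]
ft_force: [-6.3, -1.6, 25.1]
width: 0.0003
```

```bash
cat > look.py <<'E'
import sys
from workcell import bot
from h import *
s=bot.observe();print(s["time_s"],plan(s,-.022,0,.05)[:2],s["tool_pos"],s["ft_force"])
p,d=bot.snapshot("side");cv2.imwrite(sys.argv[1],cv2.resize(p[270:360,200:340],None,fx=5.7,fy=5.7))
E
python3 look.py pics/s5.png
```

```text
5.6 ([[3.1414, -0.0001, 0.0011], [-0.0002, -0.0007, -0.0001]], [-2.98, 0.08, -0.04]) [0.55562165 0.18243633 0.02024313] [-6.34131143 -1.61165093 25.13588274]
```

View pics/s5.png

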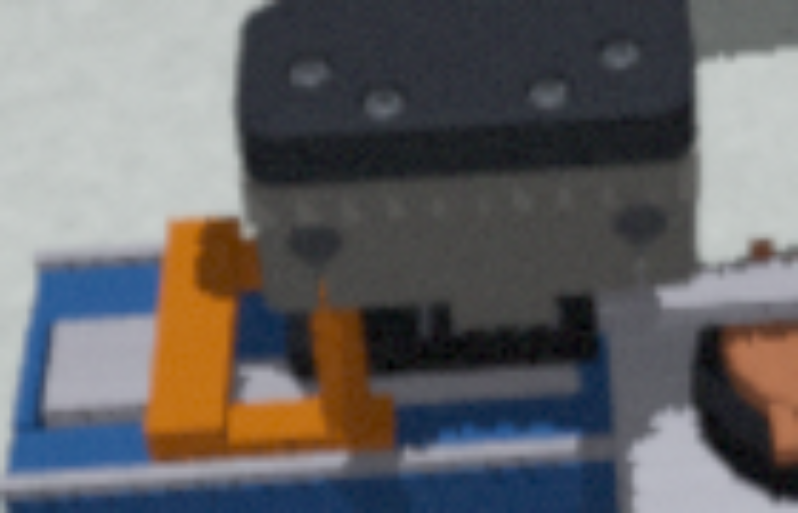

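The pad is visibly down at its stop (25 N). Sliding along local +x, which is tool -z.

Request:
play_rows([
  [[0,0,0],[-0.03,0,-0.2],1],
  [[0,0,0],[-0.03,0,-0.4],1],
  [[0,0,0],[-0.03,0,-0.6],1],
  [[0,0,0],[-0.03,0,-0.8],1],
  [[0,0,0],[-0.03,0,-1.0],1],
  [[0,0,0],[-0.03,0,-1.2],1],
  [[0,0,0],[-0.03,0,-1.4],1],
  [[0,0,0],[-0.03,0,-1.6],1],
  [[0,0,0],[-0.03,0,-1.8],1],
  [[0,0,0],[-0.03,0,-1.8],1],
])

```text
time_s: 6.48
tool_pos: [0.556, 0.1827, 0.02]
tool_rot: [-0.685, -0.121, 0.707, -0.125]
ft_force: [-56.3, -21.4, 81.3]
width: 0.0003
```

```bash
python3 look.py pics/s6.png
```

```text
6.4833 ([[-3.1412, -0.0005, 0.0504], [0.0, 0.0321, 0.0003]], [-3.0, 0.09, 0.11]) [0.55602636 0.18266098 0.01999815] [-56.34390087 -21.4216928   81.28685274]
```

View pics/s6.png

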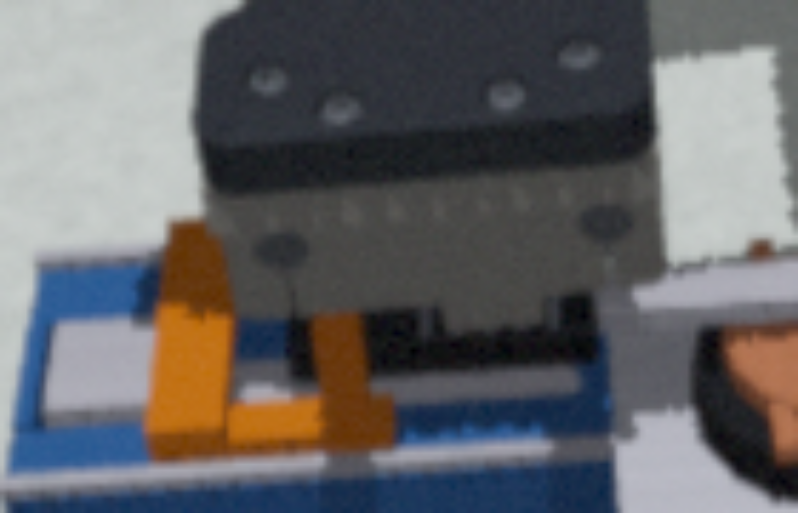

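The tip is stuck on the pad by friction and the force climbed to about 100 N in total. I'll back off straight away and press only as hard as the spring needs.

Request:
play_rows([
  [[0,0,0],[-0.05,0,0.4],1],
  [[0,0,0],[-0.1,0,0.8],1],
  [[0,0,0],[-0.15,0,1.2],1],
  [[0,0,0],[-0.2,0,1.5],1],
  [[0,0,0],[-0.2,0,1.6],1],
  [[0,0,0],[-0.2,0,1.6],1],
])

```text
time_s: 7.03
tool_pos: [0.5556, 0.1824, 0.0208]
tool_rot: [-0.695, -0.123, 0.697, -0.123]
ft_force: [-4.9, -2.0, 10.1]
width: 0.0003
```

```bash
python3 look.py pics/s7.png
```

```text
7.0333 ([[3.1413, 0.0001, -0.0041], [-0.0003, 0.0026, 0.0]], [-2.92, 0.08, -0.03]) [0.55555337 0.18244996 0.02080857] [-4.9367433  -1.97938055 10.12974425]
```

View pics/s7.png

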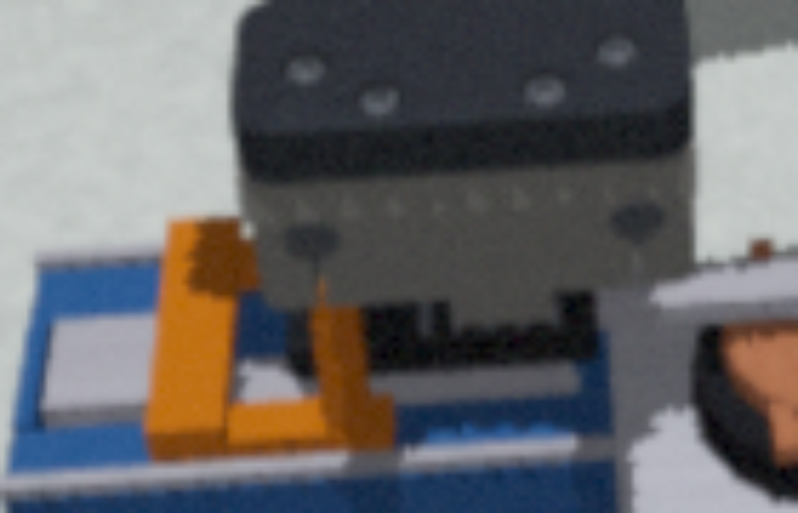

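Request:
play_rows([
  [[0,0,0],[-0.02,0,-0.2],1],
  [[0,0,0],[-0.02,0,-0.4],1],
  [[0,0,0],[-0.02,0,-0.6],1],
  [[0,0,0],[-0.02,0,-0.6],1],
])

```text
time_s: 7.42
tool_pos: [0.5609, 0.1844, 0.0206]
tool_rot: [-0.695, -0.122, 0.698, -0.123]
ft_force: [-6.1, -2.4, 10.7]
width: 0.0009
```

It slides at this force. Continuing.

Request:
play_rows([
  [[0,0,0],[0,0,-0.2],1],
  [[0,0,0],[0,0,-0.4],1],
  [[0,0,0],[0,0,-0.6],1],
  [[0,0,0],[0,0,-0.8],1],
  [[0,0,0],[0,0,-1.0],1],
  [[0,0,0],[0,0,-1.2],1],
])

```text
time_s: 7.92
tool_pos: [0.5713, 0.1882, 0.0204]
tool_rot: [-0.694, -0.122, 0.698, -0.123]
ft_force: [-9.0, -3.5, 12.9]
width: 0.0004
```

```bash
python3 look.py pics/s8.png
```

```text
7.9167 ([[3.1414, 0.0001, -0.0089], [-0.0002, 0.0057, 0.0001]], [-2.95, 0.08, 1.65]) [0.57127977 0.18817637 0.02042989] [-8.97676519 -3.47238176 12.85970992]
```

View pics/s8.png

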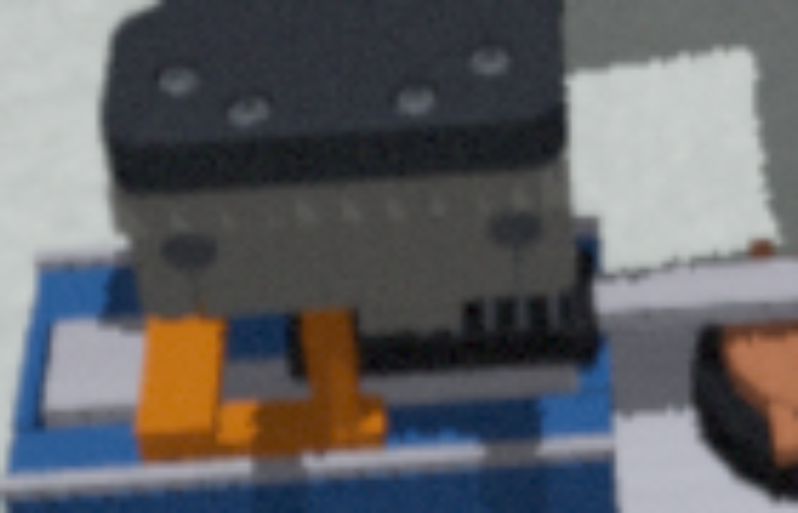

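Request:
play_rows([
  [[0,0,0],[-0.02,0,-0.2],1],
  [[0,0,0],[-0.02,0,-0.4],1],
  [[0,0,0],[-0.03,0,-0.6],1],
  [[0,0,0],[-0.03,0,-0.8],1],
  [[0,0,0],[-0.03,0,-1.0],1],
])

```text
time_s: 8.38
tool_pos: [0.5803, 0.1914, 0.0205]
tool_rot: [-0.694, -0.122, 0.699, -0.123]
ft_force: [-9.1, -3.5, 9.8]
width: 0.0003
```

Request:
play_rows([
  [[0,0,0],[0,0,-0.2],1],
  [[0,0,0],[0,0,-0.4],1],
  [[0,0,0],[0,0,-0.6],1],
  [[0,0,0],[0,0,-0.7],1],
])

```text
time_s: 8.72
tool_pos: [0.587, 0.1939, 0.0205]
tool_rot: [-0.694, -0.122, 0.699, -0.123]
ft_force: [-8.3, -3.3, 10.4]
width: 0.0004
```

```bash
python3 look.py pics/s9.png
```

```text
8.7167 ([[3.1414, 0.0001, -0.0098], [-0.0002, 0.0062, 0.0001]], [-2.93, 0.08, 3.33]) [0.58702913 0.19389049 0.02046805] [-8.34334534 -3.34326536 10.39153325]
```

View pics/s9.png

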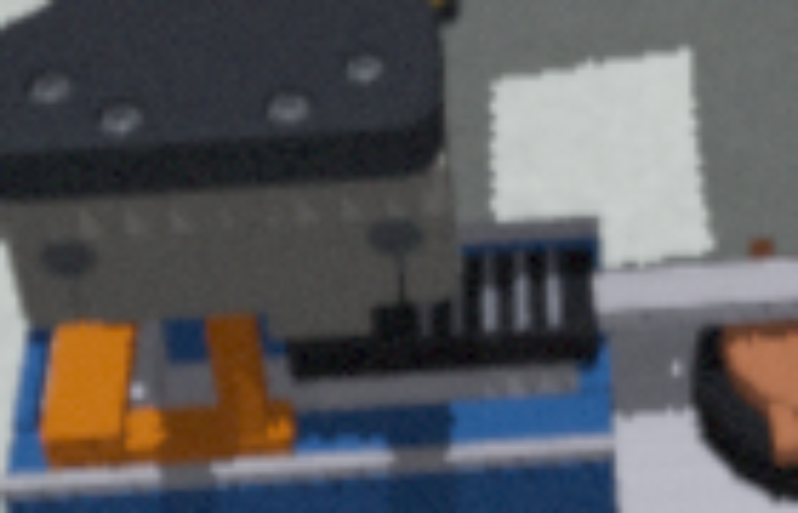

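The keeper has moved about 19 mm and is near its stop. One small push more.

Request:
play_rows([
  [[0,0,0],[0,0,-0.1],1],
  [[0,0,0],[0,0,-0.2],1],
  [[0,0,0],[0,0,-0.2],1],
])

```text
time_s: 9.02
tool_pos: [0.5881, 0.1943, 0.0205]
tool_rot: [-0.694, -0.122, 0.699, -0.123]
ft_force: [-11.6, -4.0, 12.8]
width: 0.0005
```

Force is rising with little travel, so the keeper is at or close to its stop. Backing off slightly, then lifting.

Request:
play_rows([
  [[0,0,0],[-0.05,0,0.2],1],
  [[0,0,0],[-0.1,0,0.5],1],
  [[0,0,0],[-0.4,0,0.6],1],
  [[0,0,0],[-1,0,0.6],1],
  [[0,0,0],[-3,0,0.6],1],
  [[0,0,0],[-6,0,0.6],1],
  [[0,0,0],[-10,0,0.6],1],
  [[0,0,0],[-12,0,1],1],
  [[0,0,0],[-12,0,1],1],
  [[0,0,0],[-12,0,1],1],
])

```text
time_s: 9.85
tool_pos: [0.5828, 0.1923, 0.142]
tool_rot: [0.697, 0.123, -0.696, 0.123]
ft_force: [-0.0, 0.6, -0.1]
width: 0.0006
```

```bash
python3 look.py pics/s10.png; python3 - <<'E'
from workcell import bot
from h import *
c=bot.calibration("side");p,d=bot.snapshot("side");P=cloud(d,c["camera_matrix"],c["cam_to_world"])
hsv=cv2.cvtColor(p,cv2.COLOR_BGR2HSV);e=P[...,:2]-O;X=e@[np.cos(th),np.sin(th)];Y=e@[-np.sin(th),np.cos(th)];Z=P[...,2]
m=(X>-.036)&(X<-.008)&(abs(Y)<.009)&(Z>.03)&(Z<.08);print("pad z",np.percentile(Z[m],[10,50,90]))
o=(hsv[...,0]>5)&(hsv[...,0]<22)&(hsv[...,1]>170)&(abs(Y)<.03)&(Z>.066)&(X>-.01)&(X<.06);print("bar x",o.sum(),np.percentile(X[o],[2,50,98]))
E
```

```text
9.85 ([[3.1414, -0.0001, 0.0025], [-0.0002, -0.0016, -0.0001]], [9.2, 0.08, 2.87]) [0.58279174 0.1923351  0.14203061] [-0.03828132  0.61227831 -0.06987652]
pad z [0.03692141 0.05355927 0.05467764]
bar x 358 [0.0229743  0.02598383 0.03051215]
```

View pics/s10.png

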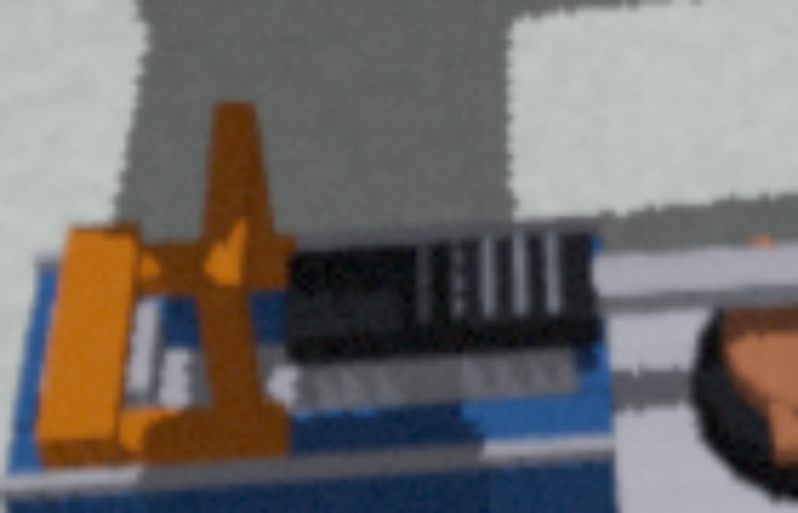

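The pad top is at about 0.054, roughly 10 mm down. The keeper is at about 22 mm, the robot is clear and the force reads zero.

```bash
python3 -c "
from workcell import bot
print(bot.hand_in())"
```

```text
the job is handed in; nothing more can be done
None
```

The rose-gold watch case is clamped: the pad stays down by itself behind the keeper. The job is handed in; no verdict was reported.

**How it was done:** I pressed the pad down with the shut fingers. Keeping it down, I slid along it until the keeper reached its stop, then backed off and lifted clear. It took about 10 s of the 32 s.

**Last checks:** After letting go, side-camera depth put the pad top at about 54 mm, so it is about 10 mm down. The keeper measured about 22 mm out, which is its stop. The wrist force was about 0, and the fingers were well clear of the holder. I never moved close to the steel holder.

**What failed or disagreed:**
- **TCP reading:** In two camera views the real fingertips were about 32–34 mm above the reported TCP. My first descent therefore stopped short of the pad. I finished the press using the pictures and the force reading.
- **First slide attempt:** Pressing with 25 N made the fingers stick on the pad, and the wrist force rose to about 100 N (81 N of it vertical). That is under the 120 N limit. I backed off to about 10 N, and then it slid smoothly.
- **Camera offset:** The top and wrist cameras differed by about 1.8 mm on where the holder sits, within the stated calibration error, so I used the average.

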